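# Dial open the padlock on the garden-chemicals chest and take it off

### The arm

A 6-joint arm with a two-finger parallel gripper is mounted at the origin on the work surface. World frame = base frame: x ahead of the robot, y to its left, z up, the work surface at z = 0. Lengths are in m, angles in rad, forces in N, time in s.
With the tool pointing down it reaches from about 0.375 to 0.9 m from the base axis. Payload 3.1 kg.
Tool frame: the origin (TCP) lies at the very end of the fingers, on their centre line; the grasp point (between the pads) lies 19 mm behind it; z points along the fingers, y is the line along which they close (so a half turn about z gives the same grasp; the last joint's range is limited). The gripper opens to 87 mm and grips with 3 to 60 N. Pads are 19 mm wide; open, the fingers measure 117 mm over their backs; the gripper's body (75 mm by 190 mm) begins 51 mm behind the grasp point.
Start: joints at [-1.387, 0.527, 1.433, -0, 1.181, -0.178], TCP at [0.222, -0.584, 0.223] pointing down, gripper open.
Joint ranges: [-3.08, 3.08], [-0.75, 2.2], [0.22, 2.44], [-1.43, 4.57], [0, 2.65], [-2.85, 2.85]. Speed limits (rad/s): [2.79, 2.79, 3.14, 3.14, 3.14, 3.14].

### API

Orientations are given as a rotation vector (axis times angle).
In Python, from plant import bot gives the robot as it stands. The module is installed in compiled form; this text tells all that it offers.
- The arm moves only by the tool jog_arm, never from a script. Its argument "rows" is one flat list of numbers, 7 for each row, row after row: the shift along the tool's x, y, z in units of 40 mm (1.0 is 40 mm), then the turn, a rotation vector about the tool's x, y, z in units of 6 degrees (1.0 is 6 degrees), then the gripper command: -1 is shut, 1 is fully open, values between are in proportion. A call has 1 to 20 rows; each row is the pose to reach, as a shift and turn from the pose commanded when the call began, along the tool's axes at that moment; what a row does not reach only later rows make up. A row lasts 1/12 s, in which the tool goes at most 41.7 mm and 7.16 degrees, less where a joint would pass 70% of its speed; a pose out of reach is approached as far as the arm can. A call with a gripper value outside its range is refused whole. The fingers move at their own pace and stop on an object; "newtons" is the grip in N (left out, the last holds). Time passes only in rows, so rows that repeat a pose let the fingers close. It gives the time, the measured TCP pose, the force, the opening and the grip force at its end, in the units of the state.
- bot.get_state(): the state, without advancing time (a new reading comes with each control period).
- bot.snapshot(name): name is "scene" or "top" or "wrist"; returns a dict with "color" (400x640x3 uint8, blue, green, red), "fov_y" (degrees; the focal length in pixels is half the picture's height over the tangent of half this angle, whatever the lens; pixels are square), "cx", "cy" (the principal point, pixels), "position" and "rotation" of the camera in the world. Camera axes: x right, y down, z forward; pixel columns grow to the right and rows downward; lengths in m; the calibration is good to about 2 mm. A picture is of the moment at which its call begins. There is no depth.
- bot.job_done(): hands the job in; it is judged then, once.
The state is a dict: "clock": time; "q": joint angles; "qvel": joint speeds; "effort": joint torques, N m; "ee_pos": TCP position; "tcp_rot": TCP orientation; "wrist_force": force on the tool from outside, world axes, zero at the start; "moment": the same for the moment, N m; "opening": finger opening in m; "grasp_force": force on a finger pad.
Only numpy, scipy, OpenCV 4.12 (cv2) and the standard library are available. Lean on these libraries where they do the work, as an engineer would, in place of code of your own. Each camera call takes 0.05 s, during which the arm holds its last target. There are 200 camera calls.

### The job

Unlock the green steel chest: the first numbers of its padlock are already dialled, so click the dial's pointer round to the last one, four o'clock (twelve o'clock is the side where the shackle comes out), then tug the lock back against the hasp staple so that the shackle pulls fully open, and slip the open shackle out of the staple through its gap. Finish still holding the open lock in the gripper, level with the dial on top and at rest, a good hand's width (at least 10 cm) above the lid; leave the dish, dibber, pots and bucket where they are.

Things in the scene. Friction and masses are not known exactly. Their poses are not given: they have to be found in the camera images.
- chest: Low green steel chest, fixed, 310 x 450 mm, flat lid top 140 mm above its origin (origin: centre of its underside). The lid is two leaves that meet on its own x axis; a flush steel hasp strap crosses the seam along its y axis. Its x axis points away from the robot, more or less.
- staple (a point): Centre of the hasp staple's eye, fixed to the chest, 13 mm above the lid. The staple is an upright U of 6 mm round bar standing on the lid, its plane square to the chest's x axis (it is 6 mm thick along chest x): inside 16 mm wide (along chest y) and 24 mm high, outside 28 mm wide and 30 mm high. The free leg of the shackle passes through it along chest x with some mm of play, so the lock may twist a few degrees with the dial.
- lock: Brass dial padlock lying loose on the lid, dial up, about 0.5 kg. Origin: centre of the underside of its body, which is 60 (x) x 56 (y) x 26 (z) mm with flat sides. Its x axis points to where the shackle comes out (twelve o'clock; away from the robot, along chest x within 3 degrees), z up. Lifted straight up it clears the staple only when the staple stands in the gap (gap).
- gap (a point): Point on the lock body's frame 37.5 mm ahead of its origin (x), at y = -17 mm, 13 mm up: the middle of the 15 mm long gap between body face (x = 30 mm) and free leg tip (x = 45 mm) once the shackle is fully open; closed, the leg fills it. Shackle: 9 mm bar, long leg at y = +17 mm, free leg at y = -17 mm (through the staple), 3 mm deep in the body when closed; far end inside at x = 60 mm closed, 78 mm open.
- knob (a point): Centre of the dial's grip bar, on the dial axis (3 mm behind the lock's origin along lock x) and 39.5 mm above the lock's underside. The bar is black, 34 mm long, 11 mm wide and 15 mm high; its top is 47 mm and the 41 mm round disc under it reaches 32.5 mm above the lock's underside. The point turns with the dial: its x axis runs along the bar to the pointer end (arrow nose and bright line).
- pointer (a point): Tip of the pointer, on the dial 20 mm from its axis, at the height of knob; turns with the dial.
- dial (a joint): Angle of the dial (rad), growing clockwise seen from above; 0 = pointer to twelve o'clock (the shackle side, lock +x); four o'clock = 2.094. It turns endlessly both ways and clicks into twelve notches 0.5236 apart (about 0.05 N m to turn past a click). Only in the four o'clock notch does the lock let the shackle slide.
- shackle (a joint): How far the shackle is pulled out of the lock body (m): 0 closed, 0.018 fully open. It slides with about 2 N of friction and stays where it is left.
- dish: White ceramic seedling dish, 92 mm across, 22 mm high, on the lid's left leaf; leave it. Origin: centre of its underside.
- dibber: Aluminium dibber with T handle, 230 mm long, lying on the lid's right leaf; leave it. Origin under its shaft.
- pots: Stack of black plastic nursery pots, 160 mm across, 225 mm high, on the shelf to the left; leave it. Origin: centre of its underside.
- bucket: Small steel bucket, 175 mm across, 141 mm high, its handle folded down, on the shelf to the right; leave it. Origin: centre of its underside.
Things that resemble listed ones, but are neither listed nor needed, are in the scene too. There is more than one size of the lock; the job needs the smallest.

How it is judged:
By the outcome, as a careful person would: the job done as asked, in the order asked, and still so for the second after the job is handed in, while the arm keeps its last pose, push and grip.
It also fails if it takes over 64 s, if anything falls off the work surface, if the arm or the gripper's body presses on something with over 40 N, if the wrist force passes 120 N, or if a joint passes its speed limit or range.

## Working session

There is one attempt and no reset: what is moved stays moved. The work goes in short steps, Python scripts to look and compute and a tool call to move; the robot and the scene stay as the last step left them, time stands still between calls to the robot, and variables do not carry over. Pictures are saved under pics/ and viewed, at most 12 in all, crops included, and the job is handed in when it is done.

Besides the shell and the picture viewer there is one more tool, called after "Emit:" by a JSON object that holds its "op" and its "data". jog_arm: Moves the arm, as the interface text tells. Its arguments: {"type":"object","properties":{"rows":{"type":"array","items":{"type":"number"}},"newtons":{"type":"number"}},"required":["rows"]}

```bash
mkdir -p pics
cat > h.py <<'E'
import numpy as np,cv2
from scipy.spatial.transform import Rotation as R
from plant import bot
def snap(n,f):
    s=bot.snapshot(n); cv2.imwrite('pics/'+f,s['color']); np.save('pics/'+f+'.npy',s,allow_pickle=True); return s
def load(f): return np.load('pics/'+f+'.npy',allow_pickle=True).item()
def rot(s):
    r=np.array(s['rotation'],float); return r if r.shape==(3,3) else R.from_rotvec(r).as_matrix()
def ray(s,u,v,z):
    f=200/np.tan(np.radians(s['fov_y'])/2)
    d=rot(s)@np.array([(u-s['cx'])/f,(v-s['cy'])/f,1]); p=np.array(s['position'])
    return p+d*(z-p[2])/d[2]
def proj(s,P):
    f=200/np.tan(np.radians(s['fov_y'])/2)
    c=rot(s).T@(np.array(P)-s['position']); return c[0]/c[2]*f+s['cx'],c[1]/c[2]*f+s['cy']
E
python3 - <<'E'
from h import *
for n in('scene','top'):
    s=snap(n,n+'0.png'); print(n,{k:v for k,v in s.items() if k!='color'})
print(bot.get_state())
a=load('scene0.png')['color'];b=load('top0.png')['color']
cv2.imwrite('pics/both.png',cv2.resize(np.vstack([a,b]),None,fx=.75,fy=.75))
E
```

```text
scene {'fov_y': 42.05675463035063, 'cx': 320.35740124953037, 'cy': 199.41430675814695, 'position': array([1.34348982, 0.68015204, 1.38008364]), 'rotation': array([-1.10886306, -2.47667385,  0.87476556])}
top {'fov_y': 42.3090578878879, 'cx': 325.07727612059983, 'cy': 204.7893838448782, 'position': array([ 0.31986885, -0.02233102,  1.83219242]), 'rotation': array([-2.14717128,  2.17337284, -0.13000136])}
{'clock': 0.1, 'q': array([-1.38649611e+00,  5.28368965e-01,  1.43379507e+00, -6.17518871e-05,
        1.18142457e+00, -1.78516747e-01]), 'qvel': array([-0.00042092, -0.0040498 , -0.00320447,  0.00047034,  0.00232115,
        0.00045909]), 'effort': array([-6.19551811e-04, -4.40985632e+01, -1.77151304e+01,  6.33576256e-02,
        5.34293067e-02, -4.21816480e-05]), 'ee_pos': array([ 0.22169258, -0.583632  ,  0.22166546]), 'tcp_rot': array([-3.08807118e+00, -5.66467041e-01,  9.87053941e-05]), 'wrist_force': array([-0.39619579,  0.44319605,  0.47462504]), 'moment': array([-0.04176809,  0.02654668, -0.02178413]), 'grasp_force': 0.0, 'opening': 0.08706602072609876}
```

View pics/both.png

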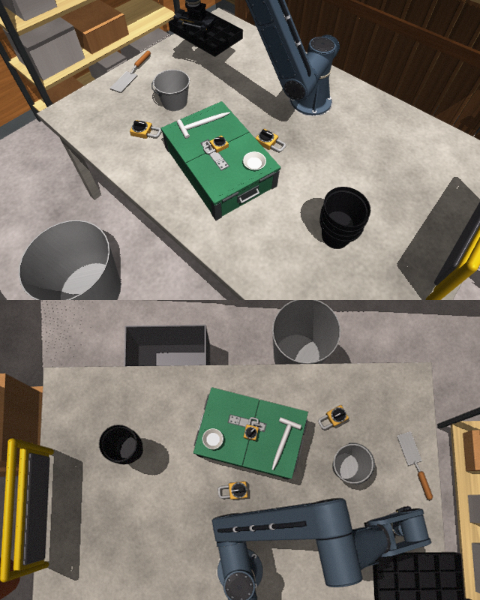

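Lock candidates in the top picture are (335,176) on the lid, through the staple; (313,253) on the bench near the robot; and (449,157) on the bench to the right. The one on the lid fits the description. I'll check it in a close crop.

Run:
```python
from h import *
a=load('scene0.png');b=load('top0.png')
c1=cv2.resize(a['color'][165:245,240:340],None,fx=6,fy=6,interpolation=2)
c2=cv2.resize(b['color'][145:205,280:380],None,fx=6,fy=6,interpolation=2)
cv2.imwrite('pics/c1.png',cv2.resize(np.vstack([c1,c2]),None,fx=.7,fy=.7))
for n,p,z in(('lid',(335,176),.187),('near',(313,253),.05),('right',(449,157),.05)): print(n,ray(b,*p,z))
hsv=cv2.cvtColor(b['color'],cv2.COLOR_BGR2HSV)
m=cv2.inRange(hsv,(60,120,40),(90,255,255));m=cv2.morphologyEx(m,cv2.MORPH_CLOSE,np.ones((15,15)))
c=max(cv2.findContours(m,0,2)[0],key=cv2.contourArea);r=cv2.minAreaRect(c)
P=np.array([ray(b,*q,.14) for q in cv2.boxPoints(r)]);print(P,P.mean(0),[np.linalg.norm(P[i]-P[i-1]) for i in range(4)],[np.degrees(np.arctan2(*(P[i]-P[i-1])[[1,0]])) for i in range(4)])
# brass blobs sizes
m=cv2.inRange(hsv,(12,130,90),(28,255,255))
for c in cv2.findContours(m,0,2)[0]:
    if cv2.contourArea(c)>60: print(cv2.minAreaRect(c))
```

```text
lid [ 0.61024878 -0.05819544  0.187     ]
near [0.36723378 0.01823884 0.05      ]
right [ 0.6972327  -0.46249489  0.05      ]
[[ 0.52402831  0.19813579  0.14      ]
 [ 0.82481573  0.12293257  0.14      ]
 [ 0.70527712 -0.31335221  0.14      ]
 [ 0.40922672 -0.22978346  0.14      ]] [ 0.61583697 -0.05551683  0.14      ] [np.float64(0.4430511164356217), np.float64(0.31004612021751865), np.float64(0.4523647714761955), np.float64(0.30761920151553157)] [np.float64(74.98239120777883), np.float64(-14.037384701954018), np.float64(-105.32255228911048), np.float64(164.23675290942785)]
((310.23486328125, 254.21575927734375), (21.806095123291016, 9.623123168945312), 84.5596694946289)
((566.7808227539062, 247.08221435546875), (38.62358093261719, 7.0224690437316895), 69.44395446777344)
((25.018701553344727, 278.6259460449219), (11.285901069641113, 163.24606323242188), 2.862405300140381)
((6.04000186920166, 279.77996826171875), (18.138696670532227, 192.37002563476562), 3.1798300743103027)
((629.0, 199.5), (53.0, 20.0), 90.0)
((444.1158752441406, 157.04269409179688), (21.334959030151367, 10.124228477478027), 57.094757080078125)
((49.0, 124.5), (19.0, 14.0), 90.0)
((3.5, 107.5), (19.0, 7.0), 90.0)
```

View pics/c1.png

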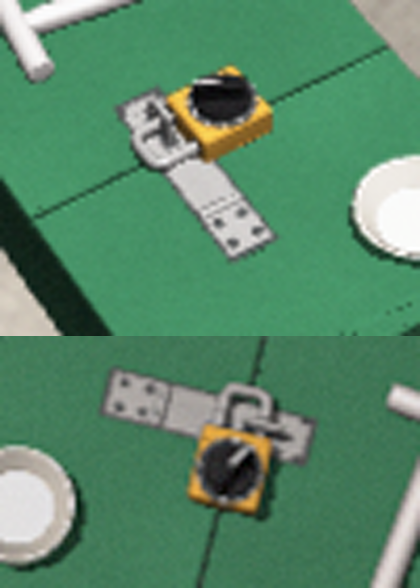

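The lid lock is the target: the shackle goes through the staple, and its footprint is the smallest. Next I hover near it for a wrist view.

```bash
cat >> h.py <<'E'
def go(p,yaw):
    """units to reach p with tool straight down, tool x at world yaw (deg)"""
    st=bot.get_state(); A=R.from_rotvec(st['tcp_rot'])
    B=R.from_euler('z',yaw,degrees=True)*R.from_euler('x',180,degrees=True)
    d=A.inv().apply(np.array(p)-st['ee_pos'])/.04; r=np.degrees((A.inv()*B).as_rotvec())/6
    print('units',np.round(d,3),np.round(r,3))
def where():
    st=bot.get_state(); A=R.from_rotvec(st['tcp_rot']).as_matrix()
    print(st['clock'],st['ee_pos'].round(4),'yaw',np.degrees(np.arctan2(A[1,0],A[0,0])).round(2),'tilt',A[:,2].round(4),st['wrist_force'].round(1),st['opening'].round(4),st['grasp_force'],st['q'].round(2))
E
python3 - <<'E'
from h import *
go([.56,-.055,.34],135)
E
```

```text
units [12.599 -9.359 -2.936] [-9.0000e-03 -2.1000e-02 -1.9035e+01]
```

Emit:
{"op": "jog_arm", "data": {"rows": [0, 0, -2.9, 0, 0, 0, 1, 0, 0, -2.9, 0, 0, 0, 1, 0, 0, -2.9, 0, 0, 0, 1, 12.6, -9.36, -2.94, 0, 0, -19, 1, 12.6, -9.36, -2.94, 0, 0, -19, 1, 12.6, -9.36, -2.94, 0, 0, -19, 1, 12.6, -9.36, -2.94, 0, 0, -19, 1, 12.6, -9.36, -2.94, 0, 0, -19, 1, 12.6, -9.36, -2.94, 0, 0, -19, 1, 12.6, -9.36, -2.94, 0, 0, -19, 1, 12.6, -9.36, -2.94, 0, 0, -19, 1, 12.6, -9.36, -2.94, 0, 0, -19, 1, 12.6, -9.36, -2.94, 0, 0, -19, 1, 12.6, -9.36, -2.94, 0, 0, -19, 1, 12.6, -9.36, -2.94, 0, 0, -19, 1, 12.6, -9.36, -2.94, 0, 0, -19, 1, 12.6, -9.36, -2.94, 0, 0, -19, 1, 12.6, -9.36, -2.94, 0, 0, -19, 1, 12.6, -9.36, -2.94, 0, 0, -19, 1, 12.6, -9.36, -2.94, 0, 0, -19, 1]}}

```text
clock: 1.77
ee_pos: [0.5608, -0.0528, 0.3394]
tcp_rot: [-1.198, -2.903, 0.0]
wrist_force: [0.9, -0.9, -0.1]
opening: 0.0869
grasp_force: 0.0
```

Emit:
{"op": "jog_arm", "data": {"rows": [0, 0, 0, 0, 0, 0, 1, 0, 0, 0, 0, 0, 0, 1, 0, 0, 0, 0, 0, 0, 1]}}

```text
clock: 2.02
ee_pos: [0.5595, -0.0566, 0.34]
tcp_rot: [-1.213, -2.897, 0.001]
wrist_force: [0.3, 0.6, -0.6]
opening: 0.0871
grasp_force: 0.0
```

Run:
```python
from h import *
where()
s=snap('wrist','w1.png');print(s['position'],rot(s),s['fov_y'])
```

```text
Traceback (most recent call last):
  File "h.py", line 24, in where
    print(st['clock'],st['ee_pos'].round(4),'yaw',np.degrees(np.arctan2(A[1,0],A[0,0])).round(2),'tilt',A[:,2].round(4),st['wrist_force'].round(1),st['opening'].round(4),st['grasp_force'],st['q'].round(2))
                                                                                                                                                   ^^^^^^^^^^^^^^^^^^^
AttributeError: 'float' object has no attribute 'round'
```

```bash
sed -i "s/st\['opening'\].round(4)/round(st['opening'],4)/" h.py
python3 - <<'E'
from h import *
where()
s=snap('wrist','w1.png');print(s['position'],rot(s),s['fov_y'])
E
```

```text
2.0167 [ 0.5595 -0.0566  0.34  ] yaw 134.57 tilt [-7.e-04 -1.e-04 -1.e+00] [ 0.3  0.6 -0.6] 0.0871 0.0 [-0.3   0.33  1.43 -0.    1.38 -1.08]
[ 0.51525119 -0.00969031  0.50173236] [[ 7.12168543e-01  6.81859894e-01  1.66982189e-01]
 [ 7.02008207e-01 -6.91502108e-01 -1.70321202e-01]
 [-6.66660822e-04  2.38520269e-01 -9.71137290e-01]] 67.35095959390853
```

View pics/w1.png

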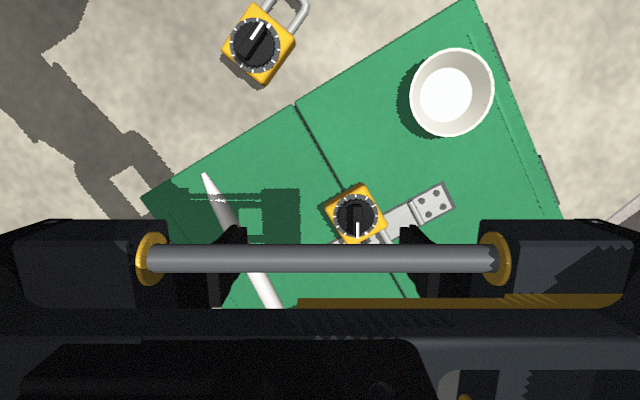

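The wrist view shows the small lock at (355,214). The bright pointer line runs down from the dial centre to about (357,232), and the dish and dibber are clear of it. Now I measure.

```bash
cat > m.py <<'E'
from h import *
import sys
def meas(f,x0,x1,y0,y1):
    s=load(f); im=s['color'];hsv=cv2.cvtColor(im,cv2.COLOR_BGR2HSV)
    sub=np.zeros(im.shape[:2],np.uint8);sub[y0:y1,x0:x1]=255
    br=cv2.inRange(hsv,(12,130,60),(30,255,255))&sub
    c=cv2.convexHull(np.vstack(cv2.findContours(br,0,2)[0])); bp=cv2.boxPoints(cv2.minAreaRect(c))
    P=np.array([ray(s,*q,.166) for q in bp])
    print('brass hull z.166',P.mean(0).round(4),[(round(np.linalg.norm(P[i]-P[i-1]),4),round(np.degrees(np.arctan2(*(P[i]-P[i-1])[[1,0]])),1)) for i in range(4)])
    ap=cv2.approxPolyDP(c,3,True)[:,0];print('poly',[ray(s,*q,.166)[:2].round(4).tolist() for q in ap])
    dk=cv2.inRange(hsv,(0,0,0),(180,255,75))&cv2.fillConvexPoly(np.zeros_like(br),c,255)
    cc=max(cv2.findContours(dk,0,2)[0],key=cv2.contourArea);e=cv2.minEnclosingCircle(cc);D=ray(s,*e[0],.1725)
    print('dial px',e,D.round(4))
    cen=e[0]
    wh=cv2.inRange(hsv,(0,0,150),(180,70,255))&cv2.fillConvexPoly(np.zeros_like(br),c,255)
    for k in cv2.findContours(wh,0,2)[0]:
        if cv2.contourArea(k)>3:
            q=cv2.minAreaRect(k);w=np.array([ray(s,*x,.187)[:2] for x in k[:,0]]);m=w.mean(0)
            A=np.array([ray(s,*x,.187)[:2] for x in cv2.boxPoints(q)]);ed=[A[i]-A[i-1] for i in range(4)];L=max(ed,key=np.linalg.norm)
            print('white',np.array(q[0]).round(1),m.round(4),'len',np.linalg.norm(L).round(4),'dir',np.degrees(np.arctan2(L[1],L[0])).round(1),'from dial',np.degrees(np.arctan2(*(m-D[:2])[::-1])).round(1))
    cv2.imwrite('pics/crop_'+f,cv2.resize(im[y0:y1,x0:x1],None,fx=5,fy=5,interpolation=2))
a=sys.argv;meas(a[1],*map(int,a[2:6]))
E
python3 m.py w1.png 300 410 160 246
```

```text
brass hull z.166 [ 0.6125 -0.0553  0.166 ] [(np.float64(0.0635), np.float64(164.2)), (np.float64(0.0548), np.float64(75.9)), (np.float64(0.0622), np.float64(-13.9)), (np.float64(0.0568), np.float64(-102.8))]
poly [[0.5904, -0.023], [0.6476, -0.0369], [0.6388, -0.0773], [0.6295, -0.0866], [0.5862, -0.0769], [0.577, -0.0691]]
dial px ((354.6541748046875, 216.64646911621094), 19.356721878051758) [ 0.6113 -0.0556  0.1725]
white [365.5 233. ] [ 0.6292 -0.0583] len 0.0033 dir -135.4 from dial -8.5
white [357.5 230. ] [ 0.6227 -0.0641] len 0.0187 dir -43.8 from dial -36.9
```

View pics/crop_w1.png

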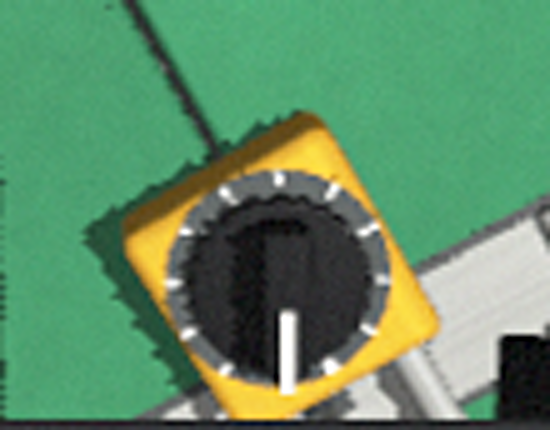

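The pointer is at −44° and the lock's x axis at about −14°, so it sits at one o'clock and needs three clicks clockwise. The dial axis is at about (0.613, −0.056), and its size and height fit the description.

Run:
```python
from h import *
s=load('w1.png');print(ray(s,355.7,216.1,.1725))
go([.6128,-.0562,.21],136);go([.6128,-.0562,.176],136)
```

```text
[ 0.61166408 -0.05431681  0.1725    ]
units [-0.925  0.957  3.254] [-0.003 -0.002 -0.236]
units [-0.925  0.957  4.104] [-0.003 -0.002 -0.236]
```

Emit:
{"op": "jog_arm", "data": {"rows": [-0.92, 0.95, 1.6, 0, 0, -0.24, -0.3, -0.92, 0.95, 3.25, 0, 0, -0.24, -0.3, -0.92, 0.95, 3.25, 0, 0, -0.24, -0.3, -0.92, 0.95, 3.25, 0, 0, -0.24, -0.3, -0.92, 0.95, 3.25, 0, 0, -0.24, -0.3, -0.92, 0.95, 3.25, 0, 0, -0.24, -0.3, -0.92, 0.95, 3.25, 0, 0, -0.24, -0.3, -0.92, 0.95, 3.6, 0, 0, -0.24, -0.3, -0.92, 0.95, 3.9, 0, 0, -0.24, -0.3, -0.92, 0.95, 4.1, 0, 0, -0.24, -0.3, -0.92, 0.95, 4.1, 0, 0, -0.24, -0.3, -0.92, 0.95, 4.1, 0, 0, -0.24, -0.3], "newtons": 15}}

```text
clock: 3.07
ee_pos: [0.6134, -0.055, 0.1774]
tcp_rot: [1.171, 2.913, 0.0]
wrist_force: [-0.4, 0.1, 0.1]
opening: 0.0309
grasp_force: 0.0
```

Run:
```python
from h import *
where()
a=snap('scene','s2.png')['color'][165:245,240:340]; b=snap('wrist','w2.png')['color'][150:300,220:500]
cv2.imwrite('pics/c2.png',np.vstack([cv2.resize(a,(560,330),interpolation=2),cv2.resize(b,(560,270))]))
```

```text
3.0667 [ 0.6134 -0.055   0.1774] yaw 136.21 tilt [ 1.7e-03 -5.0e-04 -1.0e+00] [-0.4  0.1  0.1] 0.0309 0.0 [-0.27  0.57  1.5  -0.    1.07 -1.08]
```

View pics/c2.png

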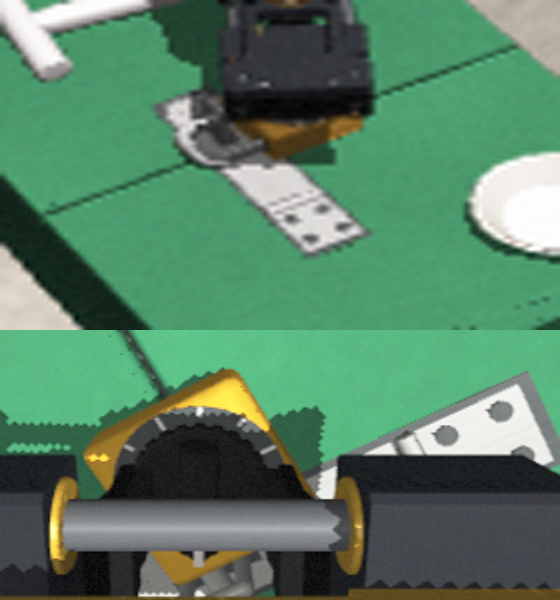

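The bar sits between the fingers. I close and turn 90° clockwise.

Emit:
{"op": "jog_arm", "data": {"rows": [0, 0, 0, 0, 0, 0, -1, 0, 0, 0, 0, 0, 0, -1, 0, 0, 0, 0, 0, 0, -1, 0, 0, 0, 0, 0, 0, -1, 0, 0, 0, 0, 0, 0, -1], "newtons": 20}}

```text
clock: 3.58
ee_pos: [0.6124, -0.0555, 0.1765]
tcp_rot: [-1.17, -2.915, 0.003]
wrist_force: [-3.4, -2.7, 2.2]
opening: 0.0107
grasp_force: 20.0
```

Emit:
{"op": "jog_arm", "data": {"rows": [0, 0, 0, 0, 0, 1, -1, 0, 0, 0, 0, 0, 2, -1, 0, 0, 0, 0, 0, 3, -1, 0, 0, 0, 0, 0, 4, -1, 0, 0, 0, 0, 0, 5, -1, 0, 0, 0, 0, 0, 6, -1, 0, 0, 0, 0, 0, 7, -1, 0, 0, 0, 0, 0, 8, -1, 0, 0, 0, 0, 0, 9, -1, 0, 0, 0, 0, 0, 10, -1, 0, 0, 0, 0, 0, 11, -1, 0, 0, 0, 0, 0, 12, -1, 0, 0, 0, 0, 0, 13, -1, 0, 0, 0, 0, 0, 14, -1, 0, 0, 0, 0, 0, 15, -1, 0, 0, 0, 0, 0, 15.2, -1, 0, 0, 0, 0, 0, 15.2, -1, 0, 0, 0, 0, 0, 15.2, -1]}}

```text
clock: 5.08
ee_pos: [0.6137, -0.0542, 0.1765]
tcp_rot: [-2.901, -1.205, -0.003]
wrist_force: [1.3, 3.1, 2.1]
opening: 0.0107
grasp_force: 20.0
```

Run:
```python
from h import *
where();print(bot.get_state()['moment'])
```

```text
5.0833 [ 0.6137 -0.0542  0.1765] yaw 45.13 tilt [ 0.0017  0.001  -1.    ] [1.3 3.1 2.1] 0.0107 20.00330775976181 [-0.27  0.57  1.5   0.    1.07  0.51]
[ 0.46150802 -0.31152116  0.01659212]
```

Run:
```python
from h import *
go([.555,-.041,.29],-14)
```

```text
units [-0.797 -1.272 -2.84 ] [-5.000e-03 -1.900e-02  9.854e+00]
```

Emit:
{"op": "jog_arm", "data": {"rows": [0, 0, 0, 0, 0, 0, -0.3, 0, 0, 0, 0, 0, 0, -0.3, 0, 0, 0, 0, 0, 0, -0.1, 0, 0, -1, 0, 0, 0, 0.7, 0, 0, -1.9, 0, 0, 0, 1, -0.8, -1.27, -2.84, 0, 0, 9.85, 1, -0.8, -1.27, -2.84, 0, 0, 9.85, 1, -0.8, -1.27, -2.84, 0, 0, 9.85, 1, -0.8, -1.27, -2.84, 0, 0, 9.85, 1, -0.8, -1.27, -2.84, 0, 0, 9.85, 1, -0.8, -1.27, -2.84, 0, 0, 9.85, 1, -0.8, -1.27, -2.84, 0, 0, 9.85, 1, -0.8, -1.27, -2.84, 0, 0, 9.85, 1, -0.8, -1.27, -2.84, 0, 0, 9.85, 1, -0.8, -1.27, -2.84, 0, 0, 9.85, 1, -0.8, -1.27, -2.84, 0, 0, 9.85, 1, -0.8, -1.27, -2.84, 0, 0, 9.85, 1]}}

```text
clock: 6.5
ee_pos: [0.5543, -0.0416, 0.2896]
tcp_rot: [3.118, -0.383, -0.001]
wrist_force: [0.1, 0.4, 0.8]
opening: 0.0871
grasp_force: 0.0
```

Run:
```python
from h import *
where()
snap('wrist','w3.png')
```

```text
6.5 [ 0.5543 -0.0416  0.2896] yaw -14.02 tilt [-6.e-04 -1.e-04 -1.e+00] [0.1 0.4 0.8] 0.0871 0.0 [-0.28  0.36  1.52 -0.    1.26  1.54]
```

View pics/w3.png

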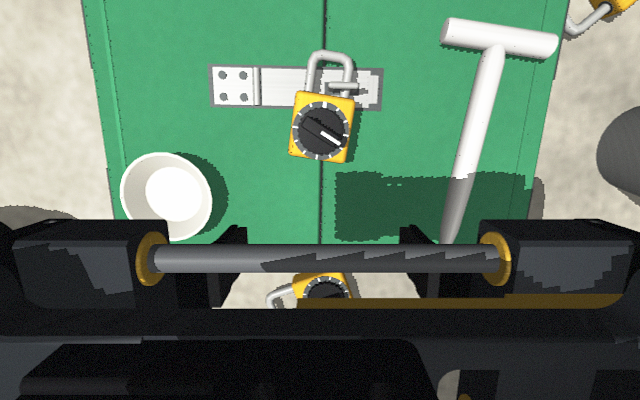

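The view shows the lock at (322,127) with the pointer line to (338,138), roughly four o'clock. The shackle's free leg passes through the staple at (347,86). I'll measure the angles.

```bash
python3 m.py w3.png 270 385 85 180
python3 - <<'E'
from h import *
s=load('w3.png');print(s['position']);hsv=cv2.cvtColor(s['color'],cv2.COLOR_BGR2HSV)
print('staple approx',ray(s,347,86,.155),'bow',ray(s,330,53,.153))
E
```

```text
brass hull z.166 [ 0.6177 -0.0544  0.166 ] [(np.float64(0.0571), np.float64(66.6)), (np.float64(0.0587), np.float64(-25.2)), (np.float64(0.0543), np.float64(-113.0)), (np.float64(0.0591), np.float64(157.5))]
poly [[0.6341, -0.0887], [0.5818, -0.0672], [0.6035, -0.0191], [0.6538, -0.0416]]
dial px ((322.66717529296875, 131.23374938964844), 25.389055252075195) [ 0.6142 -0.0554  0.1725]
white [329.6 155.7] [ 0.5929 -0.0564] len 0.0031 dir 12.9 from dial -177.4
white [316.  156.5] [ 0.5951 -0.0447] len 0.0044 dir -14.4 from dial 150.5
white [303.4 151.7] [ 0.6017 -0.035 ] len 0.0036 dir 94.2 from dial 121.4
white [340.8 147.9] [ 0.5968 -0.0673] len 0.0027 dir 49.9 from dial -145.6
white [295.5 140. ] [ 0.6129 -0.0309] len 0.0026 dir 76.0 from dial 92.9
white [345.5 135. ] [ 0.6066 -0.0738] len 0.0043 dir 76.0 from dial -112.4
white [330.1 137.7] [ 0.6077 -0.0602] len 0.0193 dir 44.6 from dial -143.3
white [295.  126.7] [ 0.624  -0.0333] len 0.0051 dir 57.9 from dial 66.0
white [344.8 121.1] [ 0.6183 -0.0761] len 0.0034 dir 102.0 from dial -78.5
white [299.4 113.7] [ 0.6334 -0.0395] len 0.0034 dir 50.1 from dial 39.6
white [336.8 109.3] [ 0.6293 -0.0719] len 0.0029 dir 120.1 from dial -47.3
white [310.2 104.9] [ 0.6379 -0.0507] len 0.0029 dir 13.1 from dial 11.2
white [324. 104.] [ 0.6358 -0.062 ] len 0.0048 dir 166.1 from dial -16.9
[ 0.61885019 -0.05685168  0.45120189]
staple approx [ 0.64812385 -0.08718819  0.155     ] bow [ 0.67970682 -0.07866899  0.153     ]
```

View pics/crop_w3.png

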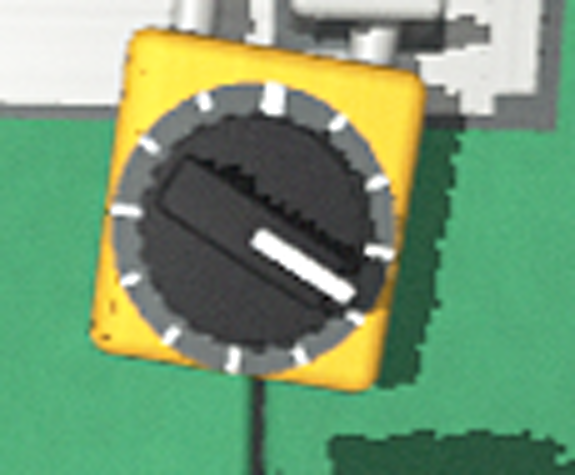

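The lock twisted about 9° and the dial sits roughly 6° short of the notch. I re-grip the bar and turn it a little further.

Run:
```python
from h import *
go([.6140,-.0542,.215],44.6);go([.6140,-.0542,.1765],44.6)
```

```text
units [ 1.525 -0.056  1.864] [-1.000e-03  5.000e-03 -9.771e+00]
units [ 1.526 -0.056  2.827] [-1.000e-03  5.000e-03 -9.771e+00]
```

Emit:
{"op": "jog_arm", "data": {"rows": [1.52, -0.06, 1.86, 0, 0, -9.77, -0.3, 1.52, -0.06, 1.86, 0, 0, -9.77, -0.3, 1.52, -0.06, 1.86, 0, 0, -9.77, -0.3, 1.52, -0.06, 1.86, 0, 0, -9.77, -0.3, 1.52, -0.06, 1.86, 0, 0, -9.77, -0.3, 1.52, -0.06, 1.86, 0, 0, -9.77, -0.3, 1.52, -0.06, 1.86, 0, 0, -9.77, -0.3, 1.52, -0.06, 1.86, 0, 0, -9.77, -0.3, 1.52, -0.06, 1.86, 0, 0, -9.77, -0.3, 1.52, -0.06, 1.86, 0, 0, -9.77, -0.3, 1.52, -0.06, 2.3, 0, 0, -9.77, -0.3, 1.52, -0.06, 2.83, 0, 0, -9.77, -0.3, 1.52, -0.06, 2.83, 0, 0, -9.77, -0.3, 1.52, -0.06, 2.83, 0, 0, -9.77, -0.3, 1.52, -0.06, 2.83, 0, 0, -9.77, -1, 1.52, -0.06, 2.83, 0, 0, -9.77, -1, 1.52, -0.06, 2.83, 0, 0, -9.77, -1, 1.52, -0.06, 2.83, 0, 0, -9.77, -1]}}

```text
clock: 8.05
ee_pos: [0.6142, -0.0538, 0.1774]
tcp_rot: [2.907, 1.19, 0.001]
wrist_force: [-0.8, -0.4, 3.0]
opening: 0.0115
grasp_force: 18.9
```

Emit:
{"op": "jog_arm", "data": {"rows": [0, 0, 0, 0, 0, 0.5, -1, 0, 0, 0, 0, 0, 1, -1, 0, 0, 0, 0, 0, 1.4, -1, 0, 0, 0, 0, 0, 1.4, -1, 0, 0, 0, 0, 0, 1.4, -1]}}

```text
clock: 8.47
ee_pos: [0.6145, -0.0539, 0.1774]
tcp_rot: [2.985, 0.976, 0.002]
wrist_force: [-0.8, 0.6, 4.0]
opening: 0.011
grasp_force: 19.9
```

Run:
```python
from h import *
where();print(bot.get_state()['moment'])
go([.555,-.041,.29],-14)
```

```text
8.4667 [ 0.6145 -0.0539  0.1774] yaw 36.22 tilt [ 1.4e-03 -2.0e-04 -1.0e+00] [-0.8  0.6  4. ] 0.011 19.94778424501419 [-0.27  0.57  1.5   0.    1.07  0.67]
[0.08555099 0.02224459 0.04158566]
units [-1.007 -1.136 -2.817] [ 5.00e-03 -1.30e-02  8.37e+00]
```

Emit:
{"op": "jog_arm", "data": {"rows": [0, 0, 0, 0, 0, 0, -0.3, 0, 0, 0, 0, 0, 0, -0.3, 0, 0, 0, 0, 0, 0, -0.1, 0, 0, -1, 0, 0, 0, 0.7, 0, 0, -1.9, 0, 0, 0, 1, -1, -1.14, -2.82, 0, 0, 8.37, 1, -1, -1.14, -2.82, 0, 0, 8.37, 1, -1, -1.14, -2.82, 0, 0, 8.37, 1, -1, -1.14, -2.82, 0, 0, 8.37, 1, -1, -1.14, -2.82, 0, 0, 8.37, 1, -1, -1.14, -2.82, 0, 0, 8.37, 1, -1, -1.14, -2.82, 0, 0, 8.37, 1, -1, -1.14, -2.82, 0, 0, 8.37, 1, -1, -1.14, -2.82, 0, 0, 8.37, 1, -1, -1.14, -2.82, 0, 0, 8.37, 1, -1, -1.14, -2.82, 0, 0, 8.37, 1]}}

```text
clock: 9.8
ee_pos: [0.5548, -0.0407, 0.2892]
tcp_rot: [-3.118, 0.382, 0.001]
wrist_force: [0.5, -0.8, -0.7]
opening: 0.0869
grasp_force: 0.0
```

```bash
python3 - <<'E'
from h import *
where()
snap('wrist','w4.png')
E
python3 m.py w4.png 270 385 75 180 | grep -v 'len 0.00'
```

```text
9.8 [ 0.5548 -0.0407  0.2892] yaw -13.97 tilt [-4.e-04  1.e-04 -1.e+00] [ 0.5 -0.8 -0.7] 0.0869 0.0 [-0.27  0.36  1.52  0.    1.26  1.54]
brass hull z.166 [ 0.6176 -0.0549  0.166 ] [(np.float64(0.0572), np.float64(66.6)), (np.float64(0.0585), np.float64(-25.1)), (np.float64(0.0544), np.float64(-112.9)), (np.float64(0.0589), np.float64(157.7))]
poly [[0.6334, -0.0892], [0.5812, -0.067], [0.6027, -0.0198], [0.6537, -0.0432]]
dial px ((324.058837890625, 132.05882263183594), 25.157377243041992) [ 0.6137 -0.0555  0.1725]
white [331.  139.5] [ 0.6056 -0.0601] len 0.019 dir 36.9 from dial -150.1
```

View pics/crop_w4.png

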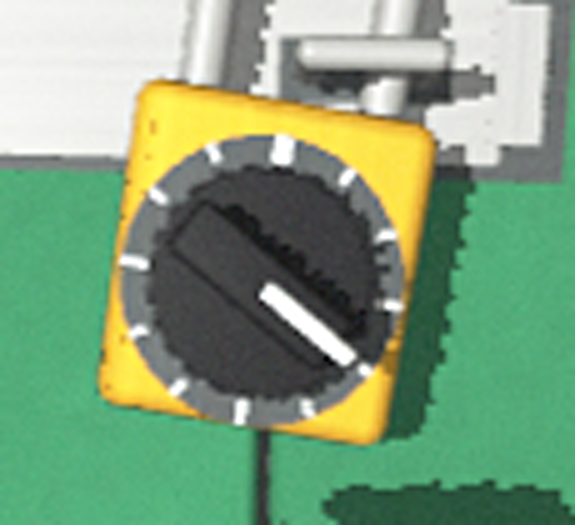

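The dial is now 119.7° clockwise of the lock's x axis, so it is in the four o'clock notch. Next I grip the body sides.

Run:
```python
from h import *
s=load('w4.png')
print('dish',ray(s,166,195,.155),'shaft',ray(s,466,175,.15),ray(s,480,110,.15))
a=ray(s,270+300/5,75+53/5,.167);b=ray(s,270+452/5,75+53/5,.167);print('staple bar',a,b,(a+b)/2)
go([.617,-.0552,.21],-23.4);go([.617,-.0552,.148],-23.4)
```

```text
dish [0.59164869 0.11459563 0.155     ] shaft [ 0.53753028 -0.18459943  0.15      ] [ 0.59720132 -0.20581875  0.15      ]
staple bar [ 0.65147708 -0.07029944  0.167     ] [ 0.64495186 -0.09655281  0.167     ] [ 0.64821447 -0.08342613  0.167     ]
units [ 1.596 -0.024  1.981] [0.    0.002 1.568]
units [ 1.597 -0.024  3.531] [0.    0.002 1.568]
```

Emit:
{"op": "jog_arm", "data": {"rows": [1.6, -0.02, 1.98, 0, 0, 1.57, 1, 1.6, -0.02, 1.98, 0, 0, 1.57, 1, 1.6, -0.02, 1.98, 0, 0, 1.57, 1, 1.6, -0.02, 1.98, 0, 0, 1.57, 1, 1.6, -0.02, 1.98, 0, 0, 1.57, 1, 1.6, -0.02, 2.5, 0, 0, 1.57, 1, 1.6, -0.02, 3, 0, 0, 1.57, 1, 1.6, -0.02, 3.5, 0, 0, 1.57, 1, 1.6, -0.02, 3.5, 0, 0, 1.57, 1, 1.6, -0.02, 3.5, 0, 0, 1.57, 1, 1.6, -0.02, 3.5, 0, 0, 1.57, -0.5, 1.6, -0.02, 3.5, 0, 0, 1.57, -1, 1.6, -0.02, 3.5, 0, 0, 1.57, -1, 1.6, -0.02, 3.5, 0, 0, 1.57, -1, 1.6, -0.02, 3.5, 0, 0, 1.57, -1, 1.6, -0.02, 3.5, 0, 0, 1.57, -1], "newtons": 40}}

```text
clock: 11.18
ee_pos: [0.6173, -0.0557, 0.1498]
tcp_rot: [3.075, -0.639, 0.001]
wrist_force: [-0.3, 2.6, 2.0]
opening: 0.0559
grasp_force: 40.0
```

Run:
```python
from h import *
where()
st=bot.get_state();a=np.radians(-14);p=st['ee_pos']
# lock turned about staple point back to chest yaw, with staple centred on leg (y=-17)
print('staple in tool frame now',R.from_rotvec(st['tcp_rot']).inv().apply([.6482-p[0],-.0834-p[1],0]))
u=np.array([np.cos(a),np.sin(a)]);v=np.array([-u[1],u[0]])
q=np.array([.6482,-.0834])-40*.001*u+.017*v
go([*q,p[2]+.002],-14);go([*(q-.035*u),p[2]+.002],-14)
```

```text
11.1833 [ 0.6173 -0.0557  0.1498] yaw -23.48 tilt [ 5.e-04 -6.e-04 -1.e+00] [-0.3  2.6  2. ] 0.0559 40.02030551433563 [-0.27  0.61  1.51 -0.    1.02  1.71]
staple in tool frame now [3.94095978e-02 1.30571475e-02 3.21710781e-05]
units [-0.071  0.072 -0.05 ] [ 0.004 -0.006 -1.579]
units [-0.934  0.216 -0.051] [ 0.004 -0.006 -1.579]
```

Emit:
{"op": "jog_arm", "data": {"rows": [0, 0, -0.05, 0, 0, 0, -1, -0.04, 0.04, -0.05, 0, 0, -0.8, -1, -0.07, 0.07, -0.05, 0, 0, -1.58, -1, -0.07, 0.07, -0.05, 0, 0, -1.58, -1, -0.07, 0.07, -0.05, 0, 0, -1.58, -1]}}

```text
clock: 11.6
ee_pos: [0.6125, -0.0566, 0.1503]
tcp_rot: [-3.117, 0.387, 0.004]
wrist_force: [-0.0, -0.5, -5.5]
opening: 0.0558
grasp_force: 40.0
```

Emit:
{"op": "jog_arm", "data": {"rows": [-0.1, 0, 0, 0, 0, 0, -1, -0.2, 0, 0, 0, 0, 0, -1, -0.3, 0, 0, 0, 0, 0, -1, -0.4, 0, 0, 0, 0, 0, -1, -0.5, 0, 0, 0, 0, 0, -1, -0.5, 0, 0, 0, 0, 0, -1]}}

```text
clock: 12.1
ee_pos: [0.5934, -0.0519, 0.1515]
tcp_rot: [3.118, -0.383, -0.0]
wrist_force: [0.0, -1.5, -5.3]
opening: 0.0556
grasp_force: 40.0
```

Emit:
{"op": "jog_arm", "data": {"rows": [-0.05, 0, 0, 0, 0, 0, -1, -0.1, 0, 0, 0, 0, 0, -1, -0.15, 0, 0, 0, 0, 0, -1, -0.2, 0, 0, 0, 0, 0, -1, -0.2, 0, 0, 0, 0, 0, -1]}}

```text
clock: 12.52
ee_pos: [0.586, -0.0501, 0.1515]
tcp_rot: [3.118, -0.383, -0.0]
wrist_force: [0.7, -0.2, -4.7]
opening: 0.0554
grasp_force: 40.0
```

Emit:
{"op": "jog_arm", "data": {"rows": [-0.05, 0, 0, 0, 0, 0, -1, -0.1, 0, 0, 0, 0, 0, -1, -0.15, 0, 0, 0, 0, 0, -1, -0.15, 0, 0, 0, 0, 0, -1, -0.15, 0, 0, 0, 0, 0, -1]}}

```text
clock: 12.93
ee_pos: [0.58, -0.0486, 0.1514]
tcp_rot: [-3.118, 0.383, 0.001]
wrist_force: [0.6, 0.0, -4.7]
opening: 0.0558
grasp_force: 40.0
```

Emit:
{"op": "jog_arm", "data": {"rows": [-0.05, 0, 0, 0, 0, 0, -1, -0.08, 0, 0, 0, 0, 0, -1, -0.08, 0, 0, 0, 0, 0, -1]}}

```text
clock: 13.18
ee_pos: [0.5796, -0.0485, 0.1517]
tcp_rot: [3.118, -0.383, 0.008]
wrist_force: [5.9, -2.2, -9.1]
opening: 0.0557
grasp_force: 40.0
```

Run:
```python
from h import *
where()
st=bot.get_state();p=st['ee_pos'];print(R.from_rotvec(st['tcp_rot']).inv().apply([.6482-p[0],-.0834-p[1],0]))
a=snap('scene','s5.png')['color'][165:245,240:340]; b=snap('wrist','w5.png')['color'][100:300,180:460]
cv2.imwrite('pics/c5.png',np.vstack([cv2.resize(a,(400,320),interpolation=2),cv2.resize(b,(400,280))]))
```

```text
13.1833 [ 0.5796 -0.0485  0.1517] yaw -14.02 tilt [ 0.0053 -0.0013 -1.    ] [ 5.9 -2.2 -9.1] 0.0557 39.998103976249695 [-0.28  0.56  1.62  0.    0.96  1.54]
[0.07504212 0.01720891 0.00040584]
```

View pics/c5.png

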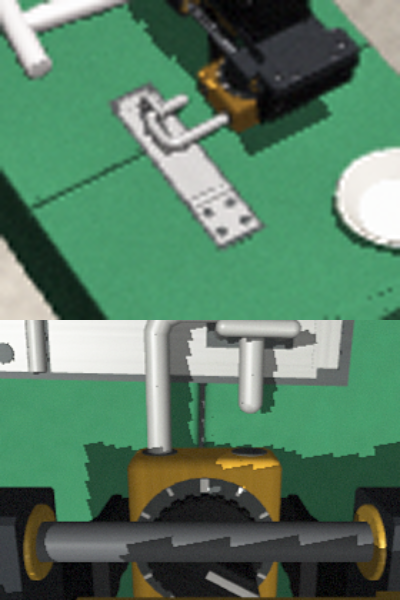

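The shackle has pulled fully open. It reached a hard stop with the staple 75.0 mm ahead of the lock origin, and the gap is visible at about (250,430). I slide forward so the staple stands in the gap.

Emit:
{"op": "jog_arm", "data": {"rows": [0.15, 0, 0, 0, 0, 0, -1, 0.3, 0, 0, 0, 0, 0, -1, 0.45, 0, 0, 0, 0, 0, -1, 0.6, 0, 0, 0, 0, 0, -1, 0.75, 0, 0, 0, 0, 0, -1, 0.88, 0, 0, 0, 0, 0, -1, 0.97, 0, 0, 0, 0, 0, -1, 1, 0, 0, 0, 0, 0, -1, 1, 0, 0, 0, 0, 0, -1, 1, 0, 0, 0, 0, 0, -1]}}

```text
clock: 14.12
ee_pos: [0.6158, -0.0575, 0.1512]
tcp_rot: [-3.118, 0.383, 0.001]
wrist_force: [-0.1, 0.5, -6.6]
opening: 0.0556
grasp_force: 40.0
```

Run:
```python
from h import *
where()
st=bot.get_state();p=st['ee_pos'];print(R.from_rotvec(st['tcp_rot']).inv().apply([.6482-p[0],-.0834-p[1],0]))
b=snap('wrist','w6.png')['color'][70:300,220:440]
cv2.imwrite('pics/c6.png',cv2.resize(b,(550,575)))
```

```text
14.1167 [ 0.6158 -0.0575  0.1512] yaw -14.01 tilt [-9.e-04  3.e-04 -1.e+00] [-0.1  0.5 -6.6] 0.0556 39.99704360961914 [-0.27  0.6   1.52  0.    1.02  1.54]
[ 3.77406298e-02  1.72881298e-02 -3.61897429e-05]
```

View pics/c6.png

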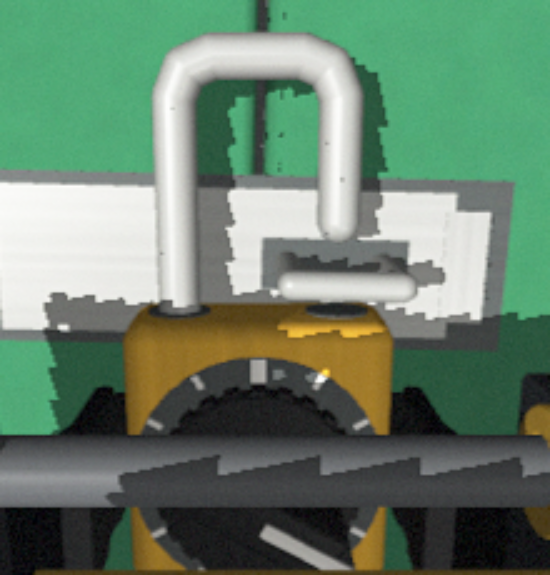

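The staple stands in the gap, at x = 37.7 mm and between the body face and the leg tip. I lift straight up.

Emit:
{"op": "jog_arm", "data": {"rows": [0, 0, -0.15, 0, 0, 0, -1, 0, 0, -0.3, 0, 0, 0, -1, 0, 0, -0.45, 0, 0, 0, -1, 0, 0, -0.6, 0, 0, 0, -1, 0, 0, -0.75, 0, 0, 0, -1, 0, 0, -0.75, 0, 0, 0, -1]}}

```text
clock: 14.67
ee_pos: [0.6173, -0.0579, 0.1834]
tcp_rot: [3.118, -0.383, 0.006]
wrist_force: [0.1, 0.6, -5.9]
opening: 0.0557
grasp_force: 40.0
```

Emit:
{"op": "jog_arm", "data": {"rows": [0, 0, -0.3, 0, 0, 0, -1, 0, 0, -0.7, 0, 0, 0, -1, 0, 0, -1.1, 0, 0, 0, -1, 0, 0, -1.5, 0, 0, 0, -1, 0, 0, -1.9, 0, 0, 0, -1, 0, 0, -2.3, 0, 0, 0, -1, 0, 0, -2.6, 0, 0, 0, -1, 0, 0, -2.8, 0, 0, 0, -1, 0, 0, -2.9, 0, 0, 0, -1, 0, 0, -2.9, 0, 0, 0, -1, 0, 0, -2.9, 0, 0, 0, -1, 0, 0, -2.9, 0, 0, 0, -1, 0, 0, -2.9, 0, 0, 0, -1, 0, 0, -2.9, 0, 0, 0, -1]}}

```text
clock: 15.83
ee_pos: [0.6158, -0.0575, 0.2964]
tcp_rot: [-3.118, 0.383, 0.003]
wrist_force: [0.1, 0.3, -5.8]
opening: 0.0561
grasp_force: 40.0
```

Run:
```python
from h import *
where();print(bot.get_state()['qvel'])
b=snap('wrist','w7.png')['color'][0:400,100:540];a=snap('scene','s7.png')['color'][120:250,220:363]
cv2.imwrite('pics/c7.png',np.hstack([cv2.resize(a,(440,400),interpolation=2)[:,:400],b[:,:400]]))
```

```text
15.8333 [ 0.6158 -0.0575  0.2964] yaw -14.02 tilt [-1.7e-03  5.0e-04 -1.0e+00] [ 0.1  0.3 -5.8] 0.0561 39.99728322029114 [-0.27  0.45  1.36  0.    1.34  1.54]
[ 0.00100982 -0.00191046 -0.00637665 -0.00134711 -0.00044278 -0.00074295]
```

View pics/c7.png

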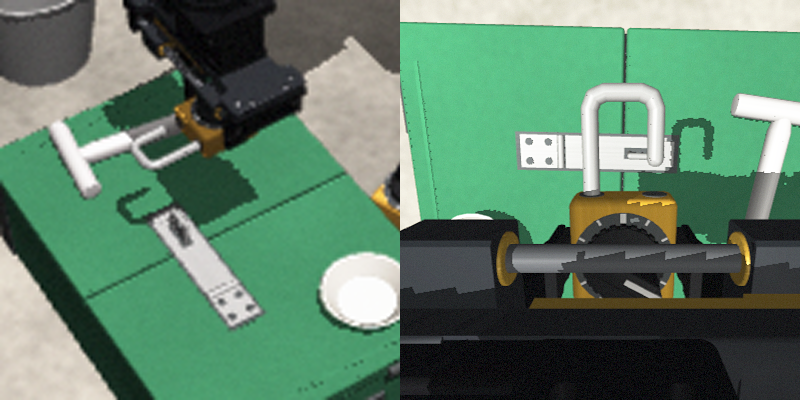

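The lock hangs free in the gripper, level, with the shackle open and about 145 mm above the lid. The staple is empty and the dish and dibber have not moved.

```bash
python3 -c "
from plant import bot
print(bot.job_done())"
```

```text
the job is handed in; nothing more can be done
None
```

The chest is unlocked and the job is handed in: the dial is at four o'clock, the shackle is fully open and out of the staple, and the gripper holds the lock level, dial up, about 145 mm above the lid, finished at about 16 s of the 64 s allowed.

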